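# Marrow bone in the tongs, held over the pack tray

### The arm

A 6-joint arm with a two-finger parallel gripper is mounted at the origin on the work surface. World frame = base frame: x ahead of the robot, y to its left, z up, the work surface at z = 0. Lengths are in m, angles in rad, forces in N, time in s.
With the tool pointing down it reaches from about 0.35 to 0.775 m from the base axis. Payload 7.3 kg.
Tool frame: the origin (TCP) lies on the centre line of the jaws, within the pads' length; the fingertips stand ahead of it and the grasp point (between the pads) lies 3 mm ahead of it (env.tcp_to_tips is the z of the fingertips in the tool frame, in m); z points along the fingers, y is the direction in which the jaws open and shut (so a half turn about z gives the same grasp; the last joint's range is limited). The gripper opens to 92 mm and grips with 3 to 60 N. Pads are 19 mm wide; open, the fingers measure 130 mm over their backs; the gripper's body (75 mm by 190 mm) begins 47 mm behind the grasp point.
Start: joints at [-1.38, 0.342, 1.524, -0, 1.275, -0.146], TCP at [0.174, -0.496, 0.249] pointing down, gripper open.
Joint ranges: [-2.53, 2.53], [-0.77, 2.02], [0.04, 2.7], [-1, 4.14], [0.28, 2.66], [-3.11, 3.11]. Speed limits (rad/s): [2.57, 2.57, 3.14, 3.14, 3.14, 3.14].

### API

Orientations are given as a 3x3 rotation matrix whose columns are the frame's x, y, z axes.
In Python, from bench import monitor, cams, workorder, env gives the robot as it stands.
- The arm moves only by the tool arm_command, never from a script. Its argument "deltas" is a list of rows, each a list of 4 numbers: the shift along the tool's x, y, z in m, then the turn about the tool's z in rad. In form: [[x, y, z, yaw], ...]. A call has 1 to 20 rows; each row shifts and turns the pose as measured when the row begins, along the tool's axes as they then stand; what a row does not reach is not made up. A row lasts 1/12 s, in which the tool goes at most 41.7 mm and 7.16 degrees, less where a joint would pass 70% of its speed; a pose out of reach is approached as far as the arm can. A call with a gripper value outside its range is refused whole. "grip" is the gripper's target within -1 to 1 (fully open at 1, half-way at 0, shut at -1), set as the call begins (left out, the last holds). The fingers move at their own pace and stop on an object; "grip_force" is the grip in N (left out, the last holds). Time passes only in rows, so rows that do not move let the fingers close. It gives the time, the measured TCP pose, the force and the opening at its end, in the units of the state.
- monitor.sense(): the state, without advancing time (a new reading comes with each control period).
- cams.camera(name): name is "scene" or "side" or "wrist"; returns a dict with "img" (420x560x3 uint8, red, green, blue), "depth" (420x560 float32, m along the optical axis (not along the pixel's ray), 0 where there is no reading), "camera_matrix" (3x3 intrinsics, pixels), "xyz" and "rotation" of the camera in the world; the wrist camera has in their place "T_tool_cam" (4x4, takes a point from camera to tool coordinates, whose origin is the TCP and whose axes are the flange's). Camera axes: x right, y up, looking along -z (the intrinsics and any distortion apply to the point x, -y, -z); pixel columns grow to the right and rows downward; lengths in m; the calibration is good to about 2 mm. A picture is of the moment at which its call begins: read the wrist's pose just before it.
- workorder.sign_off(): hands the job in, once; it reports no verdict.
The state is a dict: "time_s": time; "joint_pos": joint angles; "joint_velocities": joint speeds; "effort": joint torques, N m; "eef_pos": TCP position; "tool_rot": TCP orientation; "wrist_force": force on the tool from outside, world axes, zero at the start; "wrist_torque": the same for the moment, N m; "grip_width": finger opening in m.
Only numpy, scipy, OpenCV 4.12 (cv2) and the standard library are available. Lean on these libraries where they do the work, as an engineer would, in place of code of your own. Each camera call takes 0.05 s, during which the arm holds its last target.

### The job

Pick up the steel kitchen tongs, close their jaws on the marrow bone that stands on the chopping board, and carry it over to the empty pink pack tray. Finish while still holding: the tongs in the gripper, the bone in the tongs, held still over the middle of the empty tray with about 10 cm of air between the bone and the table. The gripper must never touch the bone itself, and the two trays, the jar and the carton stay where they are.

Things in the scene. Friction and masses are not known exactly. Their poses are not given: they have to be found in the camera images.
- tongs: Steel kitchen tongs (pose of the whole tool), lying on edge on the table, arms spread level: taken from above across both arms. 264 mm long, 26 mm high, 0.12 kg, balancing about 9 mm ahead of the origin. Origin: on the centre line at underside level, between the two hand grips; x points to the open jaws, y to the left arm, z up. The tail ends 126 mm behind it.
- tongs_grip (a point): Midpoint between the two black hand grips, 13 mm straight above the tongs' origin. The grips have flat upright outer faces, 50 mm long, 26 mm high, 58 mm apart over their outsides when left alone. Springs hold the arms open: squeezing takes about 8 N here at first, 12 N when nearly shut; let out again, they reopen. Both arms always move alike.
- tongs_mouth (a point): Middle of the space between the jaws, 115 mm ahead of tongs_grip. Flat jaws, 26 mm high, run 20 mm behind to 20 mm ahead of it, ending in 5 mm turned-in lips. They stand 88 mm apart when left alone, 66 mm when the grips are squeezed to 48 mm over their outsides, 40 mm (arms parallel) at 36 mm.
- tongs_left: Left arm of the tongs. Origin: its hinge, at the underside level, 100 mm behind and 13 mm left of the tongs' origin. x runs along the arm to its jaw; its yaw relative to the tongs is +0.11 rad open, 0 on a 40 mm thing, -0.08 fully shut.
- tongs_right: Right arm, the mirror image: hinge 13 mm right of the centre line, yaw relative to the tongs -0.11 rad open, 0 on a 40 mm thing.
- bone: Marrow bone: a rigid sawn round length of shank bone, cream with a dark reddish core, 40 mm in diameter, 50 mm high, about 0.09 kg, standing upright on the board. Origin: centre of its underside; z along its axis.
- bone_center (a point): Centre of the marrow bone, half way up.
- board: White plastic chopping board, fixed to the table, 220 mm along its x, 180 mm along its y, 20 mm thick. Origin: centre of its underside, on the table top.
- empty_tray: The empty pink plastic pack tray, open on top: 105 mm along x, 160 mm along y, 27 mm high (rim 115 x 166 mm), loose and light (60 g). Origin: centre of its underside. It may lie in either of the two tray places.
- full_tray: The same pink tray filled with dark red meat pieces up to 35 mm high, loose, 0.5 kg; leave it alone. Origin: centre of its underside.
- jar: Preserving jar, amber glass with a brass-coloured lid, 68 mm in diameter, 95 mm high, loose; leave it alone. Origin: centre of its underside.
- carton: Plain cardboard carton with a strip of tape across its top, 70 mm along x, 120 mm along y, 100 mm high, loose; leave it alone. Origin: centre of its underside.
Things that resemble listed ones, but are neither listed nor needed, are in the scene too. Leave any blue look-alike of the empty_tray alone.

How it is judged:
By the outcome, as a careful person would: the job done as asked, in the order asked, and still so for the second after the job is handed in, while the arm keeps its last pose, push and grip.
It also fails if it takes over 48 s, if anything falls off the work surface, if the arm or the gripper's body presses on something with over 40 N, if the wrist force passes 120 N, or if a joint passes its speed limit or range.

## Working session

There is one attempt and no reset: what is moved stays moved. The work goes in short steps, Python scripts to look and compute and a tool call to move; the robot and the scene stay as the last step left them, time stands still between calls to the robot, and variables do not carry over. Pictures are saved under pics/ and viewed, and the job is handed in when it is done.

Besides the shell and the picture viewer there is one more tool, called after "Emit:" as name([rows], argument=value, ...), one row to a line, values as JSON. arm_command: Moves the arm, as the interface text tells. Its arguments: {"type":"object","properties":{"deltas":{"type":"array","items":{"type":"array","items":{"type":"number"}}},"grip":{"type":"number"},"grip_force":{"type":"number"}},"required":["deltas"]}

```bash
mkdir -p pics; ls
python3 - <<'E'
from bench import monitor,cams,workorder,env
import cv2,numpy as np
print(monitor.sense()); print(env.tcp_to_tips)
for n in ["scene","side","wrist"]:
    c=cams.camera(n); cv2.imwrite(f"pics/{n}0.png",c["img"][:,:,::-1]); np.savez(f"pics/{n}0.npz",**c)
    print(n,{k:v for k,v in c.items() if k not in("img","depth")})
E
```

```text
pics
{'time_s': 0.0, 'joint_pos': array([-1.37999503e+00,  3.42729837e-01,  1.52502164e+00, -3.59651565e-05,
        1.27540317e+00, -1.46026306e-01]), 'joint_velocities': array([-3.85354310e-06, -6.15343555e-04,  1.24505989e-04,  1.00816696e-03,
        8.83747248e-04, -9.70957452e-04]), 'effort': array([-8.68877196e-04, -4.31240416e+01, -2.44220889e+01,  7.16661592e-02,
        5.59264678e-02, -1.03914604e-04]), 'eef_pos': array([ 0.17343536, -0.495124  ,  0.24803964]), 'tool_rot': array([[ 9.43804437e-01,  3.30504274e-01, -3.30007640e-04],
       [ 3.30504382e-01, -9.43803222e-01,  1.52711830e-03],
       [ 1.93256853e-04, -1.55037000e-03, -9.99998780e-01]]), 'wrist_force': array([-0.57661655, -0.32508169,  0.50585302]), 'wrist_torque': array([ 0.00197837, -0.01801599,  0.00802233]), 'grip_width': 0.09185604793518408}
0.022
scene {'camera_matrix': array([[430.13420627,   0.        , 274.18979515],
       [  0.        , 430.13420627, 212.3134071 ],
       [  0.        ,   0.        ,   1.        ]]), 'xyz': array([ 1.11853662, -0.70246849,  0.82824658]), 'rotation': array([[ 0.7776
[... 353 characters left out ...]
6564]), 'rotation': array([[-0.98185971,  0.11865813, -0.14789105],
       [-0.18956034, -0.63193686,  0.75148033],
       [-0.00428856,  0.76588253,  0.64296622]])}
wrist {'camera_matrix': array([[310.41767998,   0.        , 279.72923005],
       [  0.        , 310.41767998, 210.49241903],
       [  0.        ,   0.        ,   1.        ]]), 'T_tool_cam': array([[-4.89984322e-04,  9.55074295e-01,  2.96366076e-01,
         7.96381599e-02],
       [ 9.99999877e-01,  4.91398708e-04,  6.97177885e-05,
         2.63302825e-04],
       [-7.90482392e-05,  2.96366074e-01, -9.55074418e-01,
        -1.37378004e-01],
       [ 0.00000000e+00,  0.00000000e+00,  0.00000000e+00,
         1.00000000e+00]])}
```

View pics/scene0.png

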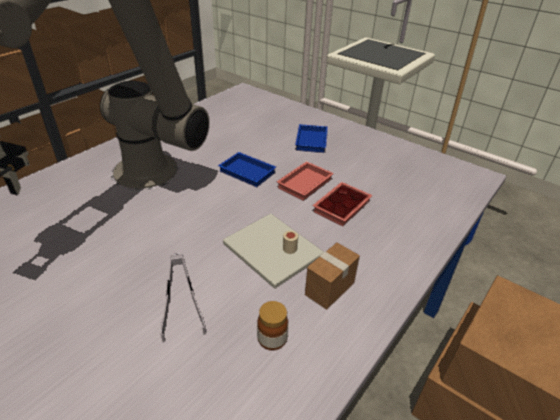

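View pics/side0.png

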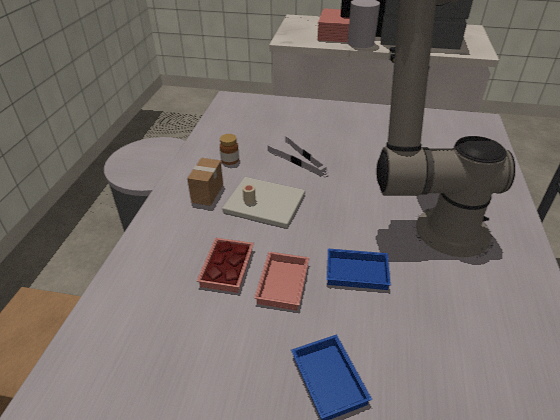

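View pics/wrist0.png

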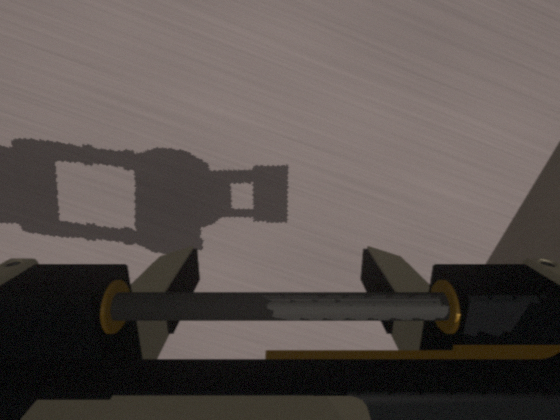

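The scene view shows the tongs with the tail at (177,258) and the jaw tips at (165,333) and (203,328). The bone is at (290,242), the empty pink tray at (305,180), the full tray at (343,203), the carton at (332,275) and the jar at (272,325). Next I'll measure them.

```bash
cat > h.py <<'E'
import numpy as np,cv2
def load(n): return dict(np.load(f"pics/{n}.npz"))
def cloud(c):
    K=c["camera_matrix"];h,w=c["depth"].shape;d=c["depth"]
    u,v=np.meshgrid(np.arange(w),np.arange(h))
    P=np.stack([(u-K[0,2])/K[0,0]*d,-(v-K[1,2])/K[1,1]*d,-d],-1)
    X=P@c["rotation"].T+c["xyz"]; X[d==0]=np.nan; return X
def ray(c,uv,z):
    K=c["camera_matrix"];uv=np.atleast_2d(uv).astype(float)
    r=np.c_[(uv[:,0]-K[0,2])/K[0,0],-(uv[:,1]-K[1,2])/K[1,1],-np.ones(len(uv))]@c["rotation"].T
    t=(z-c["xyz"][2])/r[:,2]; return c["xyz"]+r*t[:,None]
def proj(c,X):
    p=(np.atleast_2d(X)-c["xyz"])@c["rotation"];K=c["camera_matrix"]
    return np.c_[K[0,2]+K[0,0]*p[:,0]/-p[:,2],K[1,2]-K[1,1]*p[:,1]/-p[:,2]]
E
python3 - <<'E'
from h import *
np.set_printoptions(precision=4,suppress=True)
for n,(bx) in [("scene0",dict(tongs=(140,245,225,345),bone=(278,228,302,258),board=(215,210,330,290),tray=(272,160,336,202),full=(310,180,375,225),carton=(300,240,362,308),jar=(250,298,295,352))),
          ("side0",dict(tongs=(262,130,330,180),bone=(240,180,260,210),board=(220,175,310,228),tray=(254,248,312,312),full=(196,235,256,294),carton=(185,155,226,208),jar=(215,132,243,168)))]:
    c=load(n);X=cloud(c);hsv=cv2.cvtColor(c["img"],cv2.COLOR_RGB2HSV)
    print(n, "table z", np.nanmedian(X[200:210,100:200 if n=="scene0" else 150,2]))
    for k,(a,b,cc,d) in bx.items():
        x=X[b:d,a:cc].reshape(-1,3);m=(x[:,2]>0.009)
        if k=="bone": m=x[:,2]>0.03
        if k=="board": m=(x[:,2]>0.012)&(x[:,2]<.026)
        x=x[m]
        if k=="bone":
            top=x[x[:,2]>.062]; print("bonetop",len(top),top.mean(0),top.min(0),top.max(0))
        r=cv2.minAreaRect((x[:,:2]*1000).astype(np.float32))
        print(k,len(x),"lo",np.percentile(x,2,0),"hi",np.percentile(x,98,0),"rect",r)
c=load("scene0");i=c["img"][240:350,130:340];cv2.imwrite("pics/zs.png",cv2.resize(i[:,:,::-1],None,fx=3.8,fy=3.8,interpolation=cv2.INTER_CUBIC))
c=load("side0");i=c["img"][130:230,180:340];cv2.imwrite("pics/zd.png",cv2.resize(i[:,:,::-1],None,fx=5,fy=5,interpolation=cv2.INTER_CUBIC))
E
```

```text
scene0 table z -0.00030951673616436137
tongs 505 lo [ 0.4126 -0.4061  0.0097] hi [ 0.6417 -0.2147  0.0285] rect ((512.0596923828125, -290.35205078125), (96.9034194946289, 265.6671447753906), 52.0732307434082)
bonetop 141 [ 0.635  -0.0091  0.0695] [ 0.614  -0.0288  0.0621] [0.6534 0.0126 0.0748]
bone 277 lo [ 0.6164 -0.0269  0.0323] hi [0.6531 0.0093 0.0726] rect ((633.2369995117188, -7.450981140136719), (38.237579345703125, 41.80141067504883), 43.92673110961914)
board 3525 lo [ 0.4823 -0.1209  0.0146] hi [0.699  0.0687 0.0234] rect ((575.4763793945312, 1.6990203857421875), (276.5146484375, 328.36822509765625), 25.017942428588867)
tray 766 lo [0.3539 0.2124 0.0096] hi [0.6052 0.3765 0.0329] rect ((478.0494689941406, 293.8462829589844), (169.9622344970703, 276.77459716796875), 89.47930145263672)
full 1447 lo [0.5204 0.187  0.0103] hi [0.6855 0.3479 0.035 ] rect ((603.268798828125, 269.02764892578125), (172.11148071289062, 172.4409637451172), 0.18638159334659576)
carton 2732 lo [ 0.6558 -0.1011  0.0125] hi [0.8238 0.0422 0.1027] rect ((727.3243408203125, -26.360206604003906), (129.28587
[... 848 characters left out ...]
70377349853516)
tray 811 lo [0.4117 0.2147 0.0097] hi [0.5249 0.379  0.0298] rect ((468.38897705078125, 295.28997802734375), (171.83468627929688, 115.08126831054688), 89.39659881591797)
full 2015 lo [0.5751 0.1911 0.0128] hi [0.6851 0.3517 0.0347] rect ((607.3707275390625, 274.4629211425781), (162.10853576660156, 178.5185546875), 0.43570321798324585)
carton 1302 lo [ 0.7488 -0.2114  0.012 ] hi [0.8215 0.0258 0.1026] rect ((792.7313842773438, -78.27401733398438), (115.33047485351562, 291.9664306640625), 15.873400688171387)
jar 542 lo [ 0.7339 -0.2647  0.0116] hi [ 0.7952 -0.0693  0.0998] rect ((772.9057006835938, -165.63519287109375), (220.08091735839844, 68.0644302368164), 84.41472625732422)
```

View pics/zs.png

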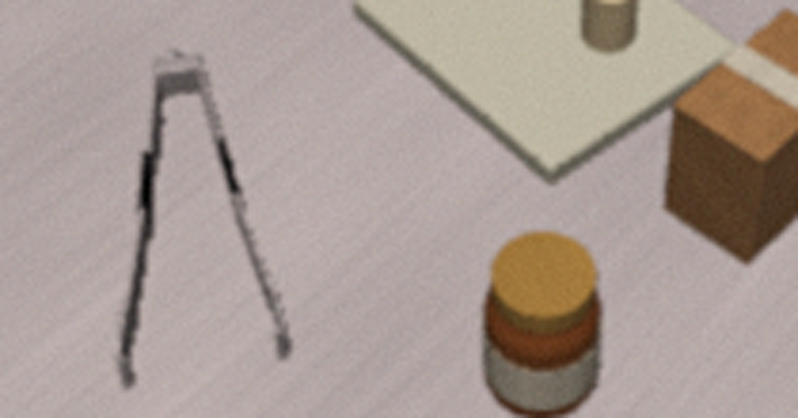

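View pics/zd.png

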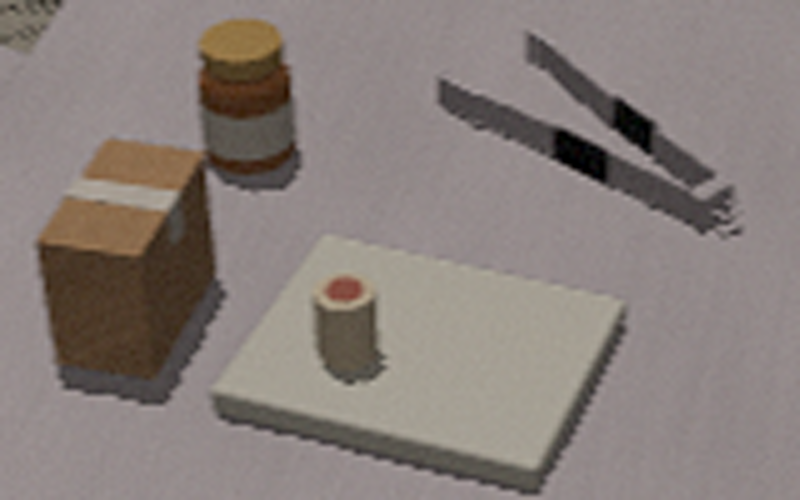

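Run:
```python
from h import *
np.set_printoptions(precision=4,suppress=True)
s=load("scene0");d=load("side0")
f=lambda p,q,o,k:[(o[0]+p/k),(o[1]+q/k)]
for nm,c,o,k,P in [("scene",s,(130,240),3.8,dict(gripA=(147,180),gripB=(229,165),tail=(180,60),jawA=(127,365),jawB=(284,345))),
 ("side",d,(180,130),5,dict(gripL=(580,152),gripR=(633,120),tail=(728,200),jawL=(442,88),jawR=(530,45)))]:
    for n,p in P.items(): print(nm,n,ray(c,f(*p,o,k),0.018 if 'tail' not in n else .013)[0])
# bone top & tray via triangulation
def tri(a,b):
    R=[];
    A=np.zeros((3,3));B=np.zeros(3)
    for c,uv in((s,a),(d,b)):
        r=ray(c,uv,0)[0]-c["xyz"];r/=np.linalg.norm(r);M=np.eye(3)-np.outer(r,r);A+=M;B+=M@c["xyz"]
    return np.linalg.solve(A,B)
# core of bone: red mask centroid
out=[]
for c,(a,b,cc,e) in((s,(278,226,302,258)),(d,(238,180,262,210))):
    i=c["img"][b:e,a:cc].astype(int);m=(i[...,0]-i[...,1]>45);v,u=np.nonzero(m);out.append((u.mean()+a,v.mean()+b));print(m.sum(),out[-1],ray(c,out[-1],.07))
print("bonetop tri",tri(*out))
for n,c,(a,b,cc,e) in(("s",s,(270,158,336,202)),("d",d,(250,245,314,315))):
    i=c["img"][b:e,a:cc].astype(np.uint8);h=cv2.cvtColor(i,cv2.COLOR_RGB2HSV);m=((i[...,0].astype(int)-i[...,1])>50).astype(np.uint8)
    cs,_=cv2.findContours(m,0,2);cn=max(cs,key=cv2.contourArea).reshape(-1,2)+[a,b]
    hull=ray(c,cn,.027)[:,:2];print("tray",n,hull.min(0),hull.max(0),cv2.minAreaRect((hull*1000).astype(np.float32)))
```

```text
scene gripA [ 0.4874 -0.3045  0.018 ]
scene gripB [ 0.5182 -0.2619  0.018 ]
scene tail [ 0.4157 -0.2148  0.013 ]
scene jawA [ 0.5872 -0.4039  0.018 ]
scene jawB [ 0.6467 -0.3363  0.018 ]
side gripL [ 0.521  -0.2575  0.018 ]
side gripR [ 0.4895 -0.3059  0.018 ]
side tail [ 0.4102 -0.2247  0.013 ]
side jawL [ 0.6365 -0.3227  0.018 ]
side jawR [ 0.5824 -0.3951  0.018 ]
38 (np.float64(290.44736842105266), np.float64(234.8421052631579)) [[ 0.6318 -0.0049  0.07  ]]
22 (np.float64(248.5), np.float64(187.5)) [[ 0.6318 -0.0051  0.07  ]]
bonetop tri [ 0.6318 -0.005   0.0701]
tray s [0.409  0.2093] [0.5275 0.3792] ((468.4129943847656, 294.3587646484375), (168.3582763671875, 117.06771850585938), 89.04512786865234)
tray d [0.4101 0.2145] [0.5239 0.3796] ((466.59912109375, 297.1031494140625), (164.2015838623047, 112.94166564941406), 89.30223083496094)
```

```bash
cat > plan.py <<'E'
import sys,numpy as np
from bench import monitor
def plan(x,y,z,yaw,n=None,step=.038):
    s=monitor.sense();p=s["eef_pos"];R=s["tool_rot"];y0=np.arctan2(R[1,0],R[0,0])
    d=np.array([x,y,z])-p;dy=(yaw-y0+np.pi)%(2*np.pi)-np.pi
    n=n or int(np.ceil(max(np.linalg.norm(d)/step,abs(dy)/.115)))
    print("from",p.round(4),"yaw",round(y0,4),"d",d.round(4),"dyaw",round(dy,4),"n",n,"w",s["grip_width"],"t",s["time_s"])
    rows=[]
    for i in range(n):
        a=y0+dy*i/n;w=d/n
        rows.append([round(w[0]*np.cos(a)+w[1]*np.sin(a),4),round(w[0]*np.sin(a)-w[1]*np.cos(a),4),round(-w[2],4),round(-dy/n,4)])
    print(rows)
plan(*map(float,sys.argv[1:5]),n=int(sys.argv[5]) if len(sys.argv)>5 else None)
E
python3 plan.py .504 -.282 .25 -.62
```

```text
from [ 0.1735 -0.4952  0.2482] yaw 0.3368 d [0.3305 0.2132 0.0018] dyaw -0.9568 n 11 w 0.09197651519575091 t 0.15
[[np.float64(0.0348), np.float64(-0.0084), np.float64(-0.0002), np.float64(0.087)], [np.float64(0.0339), np.float64(-0.0114), np.float64(-0.0002), np.float64(0.087)], [np.float64(0.0328), np.float64(-0.0143), np.float64(-0.0002), np.float64(0.087)], [np.float64(0.0314), np.float64(-0.0171), np.float64(-0.0002), np.float64(0.087)], [np.float64(0.0298), np.float64(-0.0197), np.float64(-0.0002), np.float64(0.087)], [np.float64(0.028), np.float64(-0.0222), np.float64(-0.0002), np.float64(0.087)], [np.float64(0.026), np.float64(-0.0246), np.float64(-0.0002), np.float64(0.087)], [np.float64(0.0237), np.float64(-0.0267), np.float64(-0.0002), np.float64(0.087)], [np.float64(0.0213), np.float64(-0.0287), np.float64(-0.0002), np.float64(0.087)], [np.float64(0.0187), np.float64(-0.0305), np.float64(-0.0002), np.float64(0.087)], [np.float64(0.016), np.float64(-0.032), np.float64(-0.0002), np.float64(0.087)]]
```

Emit:
arm_command([
  [0.035,-0.008,0,0.087],
  [0.034,-0.011,0,0.087],
  [0.033,-0.014,0,0.087],
  [0.031,-0.017,0,0.087],
  [0.03,-0.02,0,0.087],
  [0.028,-0.022,0,0.087],
  [0.026,-0.025,0,0.087],
  [0.024,-0.027,0,0.087],
  [0.021,-0.029,0,0.087],
  [0.019,-0.03,0,0.087],
  [0.016,-0.032,0,0.087],
  [0,0,0,0],
  [0,0,0,0],
], grip=1, grip_force=30)

```text
time_s: 1.23
eef_pos: [0.5216, -0.2781, 0.243]
tool_rot: [[0.782, -0.624, -0.005], [-0.624, -0.782, 0.006], [-0.008, -0.002, -1.0]]
wrist_force: [-0.2, -0.9, -0.1]
grip_width: 0.0918
```

```bash
cat > wl.py <<'E'
import sys
from h import *
from bench import monitor,cams
def wrist(name):
    s=monitor.sense();c=cams.camera("wrist")
    T=np.eye(4);T[:3,:3]=s["tool_rot"];T[:3,3]=s["eef_pos"]
    W=T@c["T_tool_cam"];c["rotation"]=W[:3,:3];c["xyz"]=W[:3,3]
    np.savez(f"pics/{name}.npz",**c);cv2.imwrite(f"pics/{name}.png",c["img"][:,:,::-1])
    print(s["eef_pos"],"yaw",np.arctan2(s["tool_rot"][1,0],s["tool_rot"][0,0]),"w",s["grip_width"],"F",s["wrist_force"],"t",s["time_s"],"cam",W[:3,3])
if __name__=="__main__": wrist(sys.argv[1])
E
python3 wl.py w1
```

```text
[ 0.52162116 -0.2781482   0.24299145] yaw -0.6735013370495171 w 0.09180513952027963 F [-0.21219952 -0.88629316 -0.13627178] t 1.2333 cam [ 0.58448349 -0.32986129  0.37973527]
```

View pics/w1.png

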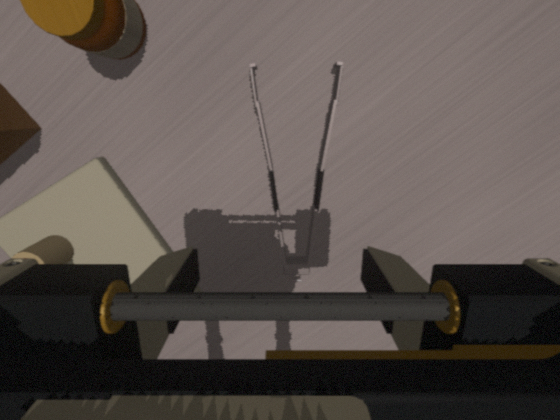

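The wrist view shows the grips at about (274,190) and (318,190), and the jaw tips at (253,66) and (339,65).

Run:
```python
from h import *
np.set_printoptions(precision=4,suppress=True)
c=load("w1");i=c["img"][50:280,200:380];cv2.imwrite("pics/w1z.png",cv2.resize(i[:,:,::-1],None,fx=2.6,fy=2.6,interpolation=cv2.INTER_CUBIC))
g=cv2.cvtColor(c["img"],cv2.COLOR_RGB2GRAY)
m=np.zeros_like(g);m[165:212,262:330]=(g[165:212,262:330]<40)
n,l,st,ce=cv2.connectedComponentsWithStats(m)
for a,b in zip(st[1:],ce[1:]):
    if a[4]>30: print(a,b,ray(c,b,.024))
print("jaws",ray(c,[[253,66],[339,65]],.026))
X=cloud(c);x=X[50:240,235:350].reshape(-1,3);x=x[(x[:,2]>.012)&(x[:,2]<.035)];print(len(x),cv2.minAreaRect((x[:,:2]*1000).astype(np.float32)))
```

```text
[314 170   8  38 152] [317.6316 189.1579] [[ 0.489  -0.3097  0.024 ]]
[270 172   7  38  80] [273.4375 191.3125] [[ 0.5194 -0.2674  0.024 ]]
jaws [[ 0.6376 -0.3356  0.026 ]
 [ 0.5824 -0.4061  0.026 ]]
1566 ((532.5900268554688, -310.744384765625), (97.08013916015625, 202.7158966064453), 52.44621276855469)
```

View pics/w1z.png

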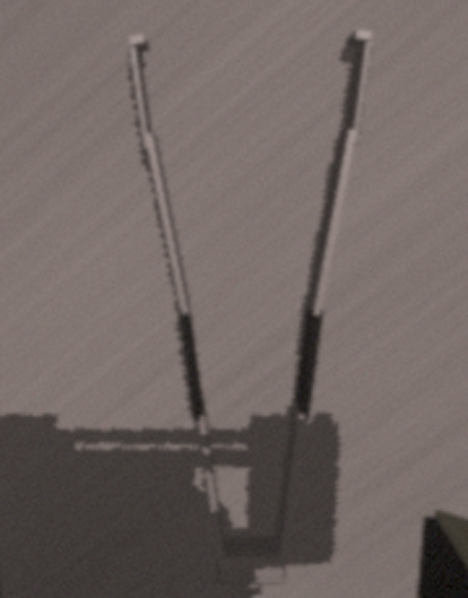

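```bash
python3 plan.py .504 -.287 .08 -.655
```

```text
from [ 0.5214 -0.2781  0.2429] yaw -0.6739 d [-0.0174 -0.0089 -0.1629] dyaw 0.0189 n 5 w 0.09169628063780878 t 1.2833
[[np.float64(-0.0016), np.float64(0.0036), np.float64(0.0326), np.float64(-0.0038)], [np.float64(-0.0016), np.float64(0.0036), np.float64(0.0326), np.float64(-0.0038)], [np.float64(-0.0016), np.float64(0.0035), np.float64(0.0326), np.float64(-0.0038)], [np.float64(-0.0017), np.float64(0.0035), np.float64(0.0326), np.float64(-0.0038)], [np.float64(-0.0017), np.float64(0.0035), np.float64(0.0326), np.float64(-0.0038)]]
```

Emit:
arm_command([
  [-0.0016,0.0036,0.032,-0.004],
  [-0.0016,0.0036,0.032,-0.004],
  [-0.0016,0.0036,0.032,-0.004],
  [-0.0016,0.0036,0.032,-0.004],
  [-0.0016,0.0036,0.032,-0.004],
  [0,0,0,0],
  [0,0,0,0],
])

```text
time_s: 1.87
eef_pos: [0.4979, -0.293, 0.0807]
tool_rot: [[0.794, -0.608, -0.001], [-0.608, -0.794, 0.003], [-0.002, -0.002, -1.0]]
wrist_force: [-0.2, -0.2, 0.1]
grip_width: 0.0922
```

```bash
python3 wl.py w2;python3 plan.py .504 -.287 .026 -.655
```

```text
[ 0.49791724 -0.2929865   0.08073807] yaw -0.6537669956149391 w 0.09216971387784506 F [-0.18782881 -0.21379091  0.07294139] t 1.8667 cam [ 0.56116892 -0.34295669  0.2179445 ]
from [ 0.4977 -0.2928  0.0808] yaw -0.6537 d [ 0.0063  0.0058 -0.0548] dyaw -0.0013 n 2 w 0.09155895786047777 t 1.9167
[[np.float64(0.0007), np.float64(-0.0042), np.float64(0.0274), np.float64(0.0007)], [np.float64(0.0007), np.float64(-0.0042), np.float64(0.0274), np.float64(0.0007)]]
```

View pics/w2.png

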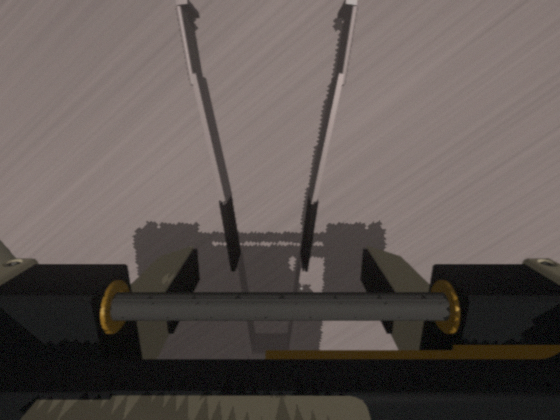

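Run:
```python
from h import *
np.set_printoptions(precision=4,suppress=True)
c=load("w2")
P=ray(c,[[181,2],[352,2],[221.5,202],[316,203],[235,269],[306,268]],.026);print(P)
print("jawmid",(P[0]+P[1])/2,"gripfront",(P[2]+P[3])/2,"back",(P[4]+P[5])/2)
for a,b in((0,1),(2,3),(4,5)):
    d=P[a]-P[b];print(np.arctan2(d[1],d[0])-np.pi/2,np.linalg.norm(d))
```

```text
[[ 0.6388 -0.3353  0.026 ]
 [ 0.583  -0.4079  0.026 ]
 [ 0.5411 -0.2798  0.026 ]
 [ 0.5036 -0.3277  0.026 ]
 [ 0.499  -0.2559  0.026 ]
 [ 0.4699 -0.2952  0.026 ]]
jawmid [ 0.6109 -0.3716  0.026 ] gripfront [ 0.5223 -0.3038  0.026 ] back [ 0.4844 -0.2756  0.026 ]
-0.6549012551759326 0.09156581842138403
-0.6646440186547388 0.06074440109198076
-0.6374432125480362 0.04887978168906953
```

Emit:
arm_command([
  [0.0025,-0.006,0.015,0],
  [0,0,0.015,0],
  [0,0,0,0],
  [0,0,0,0],
])

```text
time_s: 2.25
eef_pos: [0.5067, -0.2938, 0.0592]
tool_rot: [[0.793, -0.609, 0.009], [-0.609, -0.793, -0.006], [0.011, -0.001, -1.0]]
wrist_force: [-0.3, -0.7, 1.1]
grip_width: 0.0918
```

```bash
python3 plan.py .5035 -.2895 .026 -.653
```

```text
from [ 0.5067 -0.2938  0.0592] yaw -0.6553 d [-0.0032  0.0043 -0.0332] dyaw 0.0023 n 1 w 0.09178413581504337 t 2.25
[[np.float64(-0.0052), np.float64(-0.0015), np.float64(0.0332), np.float64(-0.0023)]]
```

Emit:
arm_command([
  [-0.003,-0.001,0.008,0],
  [-0.002,0,0.008,0],
  [0,0,0.006,0],
  [0,0,0,0],
])

```text
time_s: 2.58
eef_pos: [0.5056, -0.2918, 0.0411]
tool_rot: [[0.793, -0.609, 0.017], [-0.609, -0.793, -0.011], [0.02, -0.001, -1.0]]
wrist_force: [0.4, 0.6, -0.7]
grip_width: 0.092
```

```bash
python3 plan.py .5035 -.2895 .026 -.653 1
```

```text
from [ 0.5056 -0.2918  0.0411] yaw -0.6551 d [-0.0021  0.0023 -0.0151] dyaw 0.0021 n 1 w 0.09195401966729619 t 2.5833
[[np.float64(-0.003), np.float64(-0.0005), np.float64(0.0151), np.float64(-0.0021)]]
```

Emit:
arm_command([
  [-0.003,0,0.007,0],
  [0,0,0.006,0],
  [0,0,0.002,0],
  [0,0,0,0],
  [0,0,0,0],
])

```text
time_s: 3.0
eef_pos: [0.503, -0.2897, 0.0241]
tool_rot: [[0.793, -0.609, 0.016], [-0.609, -0.793, -0.011], [0.019, -0.001, -1.0]]
wrist_force: [-0.6, -0.3, -0.1]
grip_width: 0.0916
```

```bash
python3 plan.py .5035 -.2895 .026 -.653 1; python3 wl.py w3
```

```text
from [ 0.503  -0.2897  0.0241] yaw -0.655 d [0.0005 0.0002 0.0019] dyaw 0.002 n 1 w 0.09164794365786426 t 3.0
[[np.float64(0.0003), np.float64(-0.0005), np.float64(-0.0019), np.float64(-0.002)]]
[ 0.50299938 -0.28970835  0.02410351] yaw -0.6549818269185683 w 0.09164794365786426 F [-0.57219456 -0.28768913 -0.13671903] t 3.0 cam [ 0.56391126 -0.33796165  0.16299741]
```

View pics/w3.png

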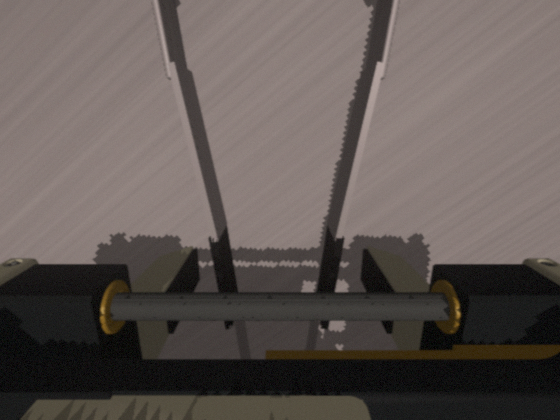

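The tongs are centred between the fingers, with the grips at columns 222 and 332. Closing to about 50 mm.

Emit:
arm_command([
  [0,0,-0.0015,0],
  [0,0,0,0],
  [0,0,0,0],
  [0,0,0,0],
  [0,0,0,0],
  [0,0,0,0],
], grip=0.09, grip_force=30)

```text
time_s: 3.55
eef_pos: [0.5036, -0.2901, 0.0267]
tool_rot: [[0.793, -0.609, 0.018], [-0.609, -0.793, -0.012], [0.021, -0.001, -1.0]]
wrist_force: [-0.2, 0.1, -1.0]
grip_width: 0.0566
```

Emit:
arm_command([
  [0,0,0,0],
  [0,0,0,0],
  [0,0,0,0],
])

```text
time_s: 3.8
eef_pos: [0.5035, -0.2902, 0.0267]
tool_rot: [[0.793, -0.609, 0.017], [-0.609, -0.793, -0.012], [0.021, -0.001, -1.0]]
wrist_force: [-0.1, 0.5, -0.1]
grip_width: 0.0501
```

```bash
python3 wl.py w4
```

```text
[ 0.50347705 -0.29017853  0.02668452] yaw -0.6550047788968895 w 0.05010413641336182 F [-0.08587378  0.49635773 -0.11609815] t 3.8 cam [ 0.5642071  -0.33827529  0.16571404]
```

View pics/w4.png

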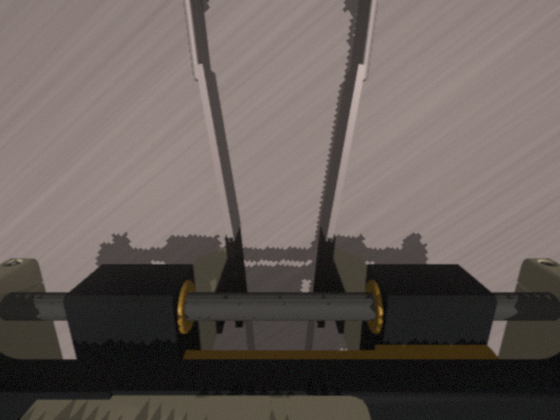

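Emit:
arm_command([
  [0,0,-0.008,0],
  [0,0,-0.015,0],
  [0,0,-0.02,0],
  [0,0,-0.02,0],
  [0,0,-0.015,0],
  [0,0,-0.006,0],
  [0,0,0,0],
  [0,0,0,0],
])

```text
time_s: 4.52
eef_pos: [0.5009, -0.2881, 0.1152]
tool_rot: [[0.793, -0.609, 0.014], [-0.609, -0.793, -0.009], [0.017, -0.002, -1.0]]
wrist_force: [0.2, 0.3, -1.7]
grip_width: 0.0505
```

```bash
python3 wl.py w5;python3 plan.py .44 -.005 .11 0 14
python3 - <<'E'
from bench import cams
import cv2
c=cams.camera("side");i=c["img"][100:280,150:450,::-1];cv2.imwrite("pics/sd5.png",cv2.resize(i,None,fx=2.6,fy=2.6))
E
```

```text
[ 0.50086347 -0.2880731   0.11523929] yaw -0.6549752031517277 w 0.05049458949104138 F [ 0.24205846  0.28790769 -1.71962622] t 4.5167 cam [ 0.56199432 -0.33653066  0.25396345]
from [ 0.5008 -0.288   0.115 ] yaw -0.655 d [-0.0608  0.283  -0.005 ] dyaw 0.655 n 14 w 0.05011015004768579 t 4.5667
[[np.float64(-0.0158), np.float64(-0.0134), np.float64(0.0004), np.float64(-0.0468)], [np.float64(-0.0151), np.float64(-0.0141), np.float64(0.0004), np.float64(-0.0468)], [np.float64(-0.0144), np.float64(-0.0148), np.float64(0.0004), np.float64(-0.0468)], [np.float64(-0.0137), np.float64(-0.0155), np.float64(0.0004), np.float64(-0.0468)], [np.float64(-0.013), np.float64(-0.0161), np.float64(0.0004), np.float64(-0.0468)], [np.float64(-0.0122), np.float64(-0.0167), np.float64(0.0004), np.float64(-0.0468)], [np.float64(-0.0114), np.float64(-0.0172), np.float64(0.0004), np.float64(-0.0468)], [np.float64(-0.0106), np.float64(-0.0177), np.float64(0.0004), np.float64(-0.0468)], [np.float64(-0.0098), np.float64(-0.0182), np.float64(0.0004), np.float64(-0.0468)], [np.float64(-0.0089), np.float64(-0.0187), np.float64(0.0004), np.float64(-0.0468)], [np.float64(-0.008), np.float64(-0.0191), np.float64(0.0004), np.float64(-0.0468)], [np.float64(-0.0071), np.float64(-0.0194), np.float64(0.0004), np.float64(-0.0468)], [np.float64(-0.0062), np.float64(-0.0197), np.float64(0.0004), np.float64(-0.0468)], [np.float64(-0.0053), np.float64(-0.02), np.float64(0.0004), np.float64(-0.0468)]]
```

View pics/sd5.png

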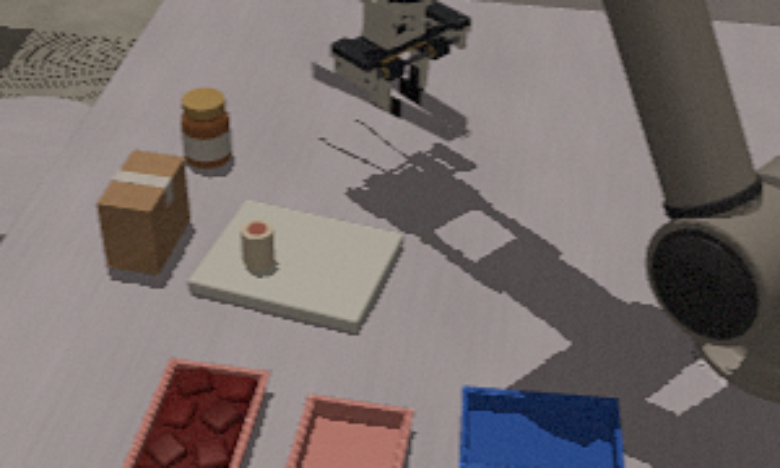

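View pics/w5.png

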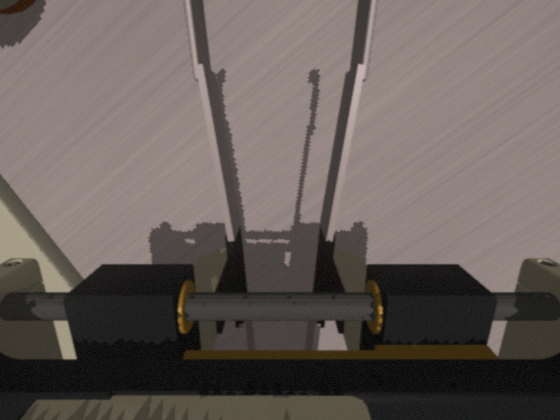

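Emit:
arm_command([
  [-0.008,-0.006,0,-0.02],
  [-0.014,-0.013,0,-0.045],
  [-0.014,-0.014,0,-0.045],
  [-0.014,-0.015,0,-0.046],
  [-0.014,-0.016,0,-0.047],
  [-0.013,-0.016,0,-0.047],
  [-0.012,-0.017,0,-0.047],
  [-0.011,-0.017,0,-0.047],
  [-0.011,-0.018,0,-0.047],
  [-0.01,-0.018,0,-0.047],
  [-0.009,-0.019,0,-0.047],
  [-0.008,-0.019,0,-0.047],
  [-0.007,-0.019,0,-0.047],
  [-0.005,-0.015,0,-0.04],
  [-0.003,-0.008,0,-0.02],
  [0,0,0,0],
  [0,0,0,0],
])

```text
time_s: 6.03
eef_pos: [0.414, 0.0067, 0.0992]
tool_rot: [[0.999, 0.031, -0.016], [0.031, -1.0, 0.005], [-0.016, -0.005, -1.0]]
wrist_force: [-0.9, -0.7, -0.4]
grip_width: 0.0502
```

```bash
python3 wl.py w6;python3 plan.py .44 -.005 .0585 0 4
```

```text
[0.41402071 0.00672553 0.09923577] yaw 0.031269480413216005 w 0.05015727808711418 F [-0.85790436 -0.74845881 -0.38713516] t 6.0333 cam [0.49594905 0.00804443 0.23530386]
from [0.4141 0.0065 0.0992] yaw 0.0305 d [ 0.0259 -0.0115 -0.0407] dyaw -0.0305 n 4 w 0.04993100726968518 t 6.0833
[[np.float64(0.0064), np.float64(0.0031), np.float64(0.0102), np.float64(0.0076)], [np.float64(0.0064), np.float64(0.003), np.float64(0.0102), np.float64(0.0076)], [np.float64(0.0064), np.float64(0.003), np.float64(0.0102), np.float64(0.0076)], [np.float64(0.0065), np.float64(0.0029), np.float64(0.0102), np.float64(0.0076)]]
```

View pics/w6.png

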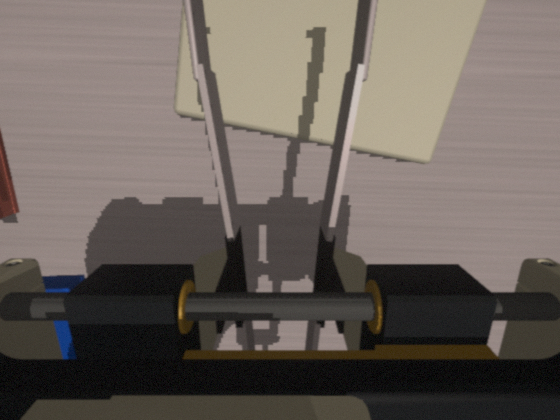

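```bash
cat > m.py <<'E'
import numpy as np
from bench import monitor
from h import load
w=load("w4")
import json
# grasp-time tool pose
p0=np.array([.50348,-.29018,.02668]);
R0=np.array([[0.793,-0.609,0.0172],[-0.609,-0.793,-0.012],[0.021,-0.001,-1.0]])
u,_,v=np.linalg.svd(R0);R0=u@v
g=np.array([.5034,-.2896,.013]);yw=-.655
m=g+.115*np.array([np.cos(yw),np.sin(yw),0])
L=lambda X:R0.T@(X-p0)
s=monitor.sense();p=s["eef_pos"];R=s["tool_rot"]
M=p+R@L(m);T=p+R@L(g+.14*np.array([np.cos(yw),np.sin(yw),0])-[0,0,.013]);G=p+R@L(g)
a=M-G
print("tcp",p.round(4),"toolyaw",np.arctan2(R[1,0],R[0,0]).round(4),"tilt",R[:,2].round(4),"mouth",M.round(4),"tip underside z",T[2].round(4),"hdg",np.arctan2(a[1],a[0]).round(4),"to bone",(np.array([.632,-.005,.045])-M).round(4),"w",s["grip_width"].round(4),"F",s["wrist_force"].round(1),"t",s["time_s"])
E
python3 m.py
```

```text
Traceback (most recent call last):
  File "m.py", line 16, in <module>
    print("tcp",p.round(4),"toolyaw",np.arctan2(R[1,0],R[0,0]).round(4),"tilt",R[:,2].round(4),"mouth",M.round(4),"tip underside z",T[2].round(4),"hdg",np.arctan2(a[1],a[0]).round(4),"to bone",(np.array([.632,-.005,.045])-M).round(4),"w",s["grip_width"].round(4),"F",s["wrist_force"].round(1),"t",s["time_s"])
                                                                                                                                                                                                                                              ^^^^^^^^^^^^^^^^^^^^^
AttributeError: 'float' object has no attribute 'round'
```

```bash
sed -i 's/s\["grip_width"\].round(4)/round(s["grip_width"],4)/' m.py; python3 m.py
```

```text
tcp [0.4141 0.0065 0.0992] toolyaw 0.0305 tilt [-0.0163  0.0047 -0.9999] mouth [0.528  0.0104 0.0813] tip underside z 0.0674 hdg 0.0305 to bone [ 0.104  -0.0154 -0.0363] w 0.0499 F [ 0.7 -0.1 -1.3] t 6.0833
```

Emit:
arm_command([
  [0.003,0.002,0.006,0.005],
  [0.006,0.003,0.008,0.008],
  [0.006,0.003,0.008,0.008],
  [0.003,0.002,0.006,0.005],
  [0,0,0,0],
  [0,0,0,0],
])

```text
time_s: 6.58
eef_pos: [0.4355, -0.0076, 0.0667]
tool_rot: [[1.0, -0.005, -0.015], [-0.005, -1.0, 0.004], [-0.015, -0.004, -1.0]]
wrist_force: [-0.2, 0.0, -1.5]
grip_width: 0.0502
```

```bash
python3 m.py; python3 wl.py w7
```

```text
tcp [ 0.4355 -0.0076  0.0667] toolyaw -0.005 tilt [-0.0155  0.0041 -0.9999] mouth [ 0.5495 -0.0077  0.0489] tip underside z 0.035 hdg -0.0051 to bone [ 0.0825  0.0027 -0.0039] w 0.0502 F [-0.2  0.  -1.5] t 6.5833
[ 0.43547406 -0.00762186  0.06674413] yaw -0.00504018874131221 w 0.05017525802605577 F [-0.24285907  0.02488321 -1.50512978] t 6.5833 cam [ 0.51734853 -0.00917002  0.20285513]
```

View pics/w7.png

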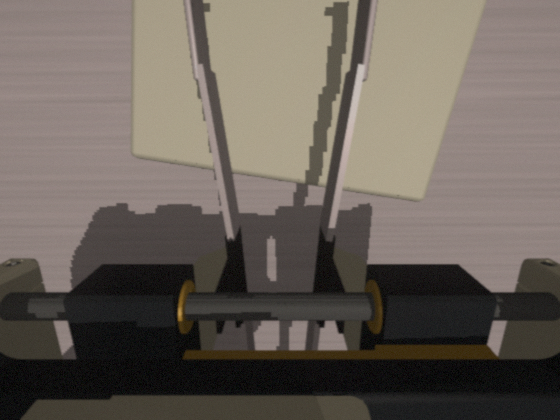

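Emit:
arm_command([
  [0.006,-0.001,0,0],
  [0.01,-0.001,0,-0.002],
  [0.01,0,0,-0.002],
  [0.006,0,0,0],
  [0,0,0,0],
  [0,0,0,0],
])

```text
time_s: 7.13
eef_pos: [0.4696, -0.0052, 0.0671]
tool_rot: [[1.0, -0.001, -0.015], [-0.001, -1.0, 0.004], [-0.015, -0.004, -1.0]]
wrist_force: [0.8, 0.0, -0.4]
grip_width: 0.0503
```

```bash
python3 m.py
cat > v.py <<'E'
import sys
from h import *
from bench import cams
for n in("scene","side"):
    c=cams.camera(n);np.savez(f"pics/{n}{sys.argv[1]}.npz",**c)
    x,y=map(int,proj(c,[float(sys.argv[2]),float(sys.argv[3]),.05])[0]);x0=max(0,x-60);y0=max(0,y-50)
    cv2.imwrite(f"pics/{n}{sys.argv[1]}.png",cv2.resize(c["img"][y0:y0+90,x0:x0+120,::-1],None,fx=6,fy=6,interpolation=cv2.INTER_CUBIC));print(n,x0,y0)
E
python3 v.py 8 .6 -.005
```

```text
tcp [ 0.4696 -0.0052  0.0671] toolyaw -0.0009 tilt [-0.0148  0.0041 -0.9999] mouth [ 0.5837 -0.0048  0.0493] tip underside z 0.0354 hdg -0.0009 to bone [ 0.0483 -0.0002 -0.0043] w 0.0503 F [ 0.8  0.  -0.4] t 7.1333
scene 220 185
side 198 143
```

View pics/scene8.png

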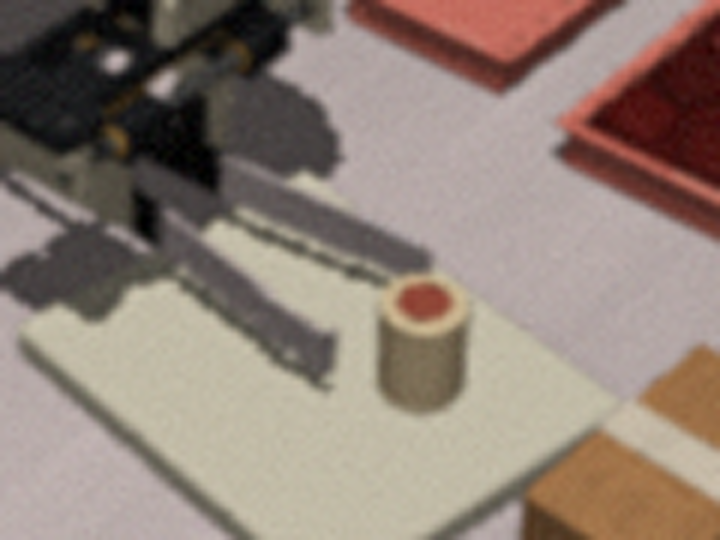

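View pics/side8.png

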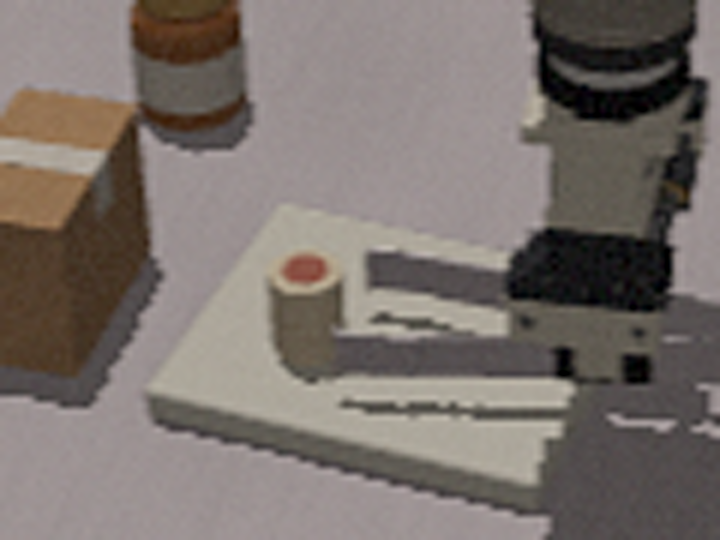

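Run:
```python
from h import *
s=load("scene8");d=load("side8")
def tri(a,b):
    A=np.zeros((3,3));B=np.zeros(3)
    for c,uv in((s,a),(d,b)):
        r=ray(c,uv,0)[0]-c["xyz"];r/=np.linalg.norm(r);M=np.eye(3)-np.outer(r,r);A+=M;B+=M@c["xyz"]
    return np.linalg.solve(A,B)
print("L",tri((291.7,226.7),(253.8,199.2)),"R",tri((275.3,241.7),(259.3,185.8)))
```

```text
L [0.60617668 0.03473472 0.05824177] R [ 0.60652213 -0.03864042  0.05461249]
```

Emit:
arm_command([
  [0.006,0.001,0,0],
  [0.009,0,0,0],
  [0.01,0,0,0],
  [0.01,0,0,0],
  [0.007,0,0,0],
  [0.002,0,0,0],
  [0,0,0,0],
  [0,0,0,0],
])

```text
time_s: 7.9
eef_pos: [0.5164, -0.0064, 0.0664]
tool_rot: [[1.0, -0.002, -0.016], [-0.002, -1.0, 0.004], [-0.016, -0.004, -1.0]]
wrist_force: [-0.0, -0.2, -1.6]
grip_width: 0.0502
```

```bash
python3 m.py; python3 v.py 9 .6 -.005
```

```text
tcp [ 0.5164 -0.0064  0.0664] toolyaw -0.0016 tilt [-0.0156  0.0043 -0.9999] mouth [ 0.6305 -0.0062  0.0485] tip underside z 0.0346 hdg -0.0016 to bone [ 0.0015  0.0012 -0.0035] w 0.0502 F [-0.  -0.2 -1.6] t 7.9
scene 220 185
side 198 143
```

View pics/scene9.png

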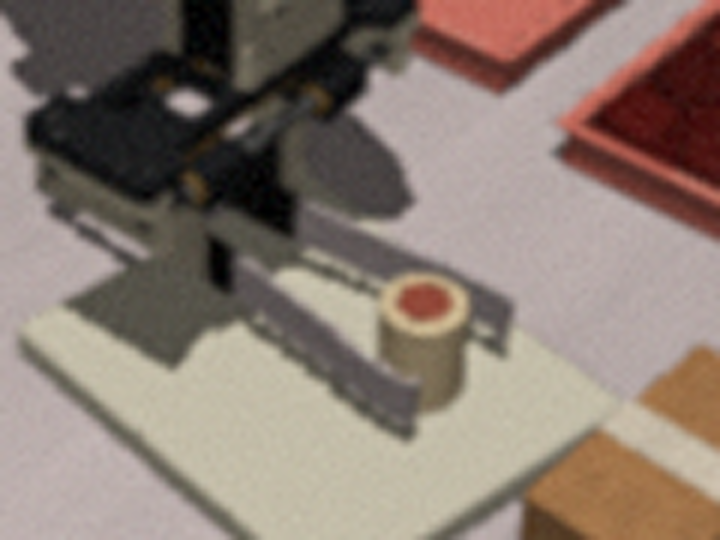

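View pics/side9.png

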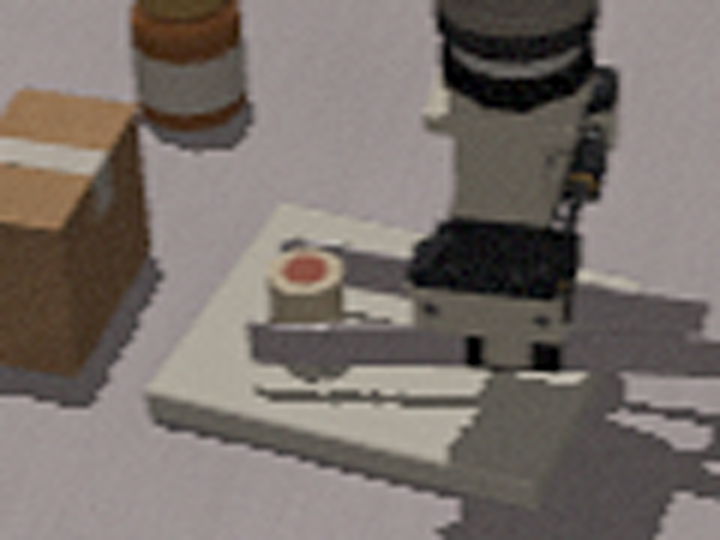

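Emit:
arm_command([
  [0,0,0,0],
  [0,0,0,0],
  [0,0,0,0],
  [0,0,0,0],
  [0,0,0,0],
], grip=-0.15, grip_force=30)

```text
time_s: 8.42
eef_pos: [0.5147, -0.0063, 0.0665]
tool_rot: [[1.0, -0.002, -0.017], [-0.002, -1.0, 0.005], [-0.017, -0.005, -1.0]]
wrist_force: [0.3, 0.4, -0.8]
grip_width: 0.039
```

Emit:
arm_command([
  [0,0,0,0],
  [0,0,0,0],
  [0,0,0,0],
  [0,0,0,0],
  [0,0,0,0],
  [0,0,0,0],
], grip=-1, grip_force=40)

```text
time_s: 8.92
eef_pos: [0.5147, -0.0064, 0.0666]
tool_rot: [[1.0, -0.002, -0.017], [-0.002, -1.0, 0.004], [-0.017, -0.004, -1.0]]
wrist_force: [-0.9, -0.6, -1.2]
grip_width: 0.0355
```

```bash
python3 m.py; python3 v.py 10 .6 -.005
```

```text
tcp [ 0.5147 -0.0064  0.0666] toolyaw -0.0019 tilt [-0.0172  0.0045 -0.9998] mouth [ 0.6286 -0.0061  0.0485] tip underside z 0.0346 hdg -0.0019 to bone [ 0.0034  0.0011 -0.0035] w 0.0355 F [-0.9 -0.6 -1.2] t 8.9167
scene 220 185
side 198 143
```

View pics/scene10.png

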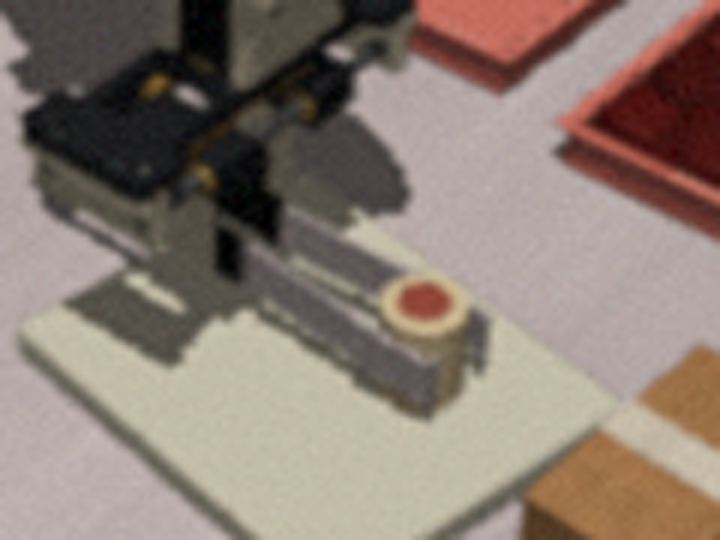

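View pics/side10.png

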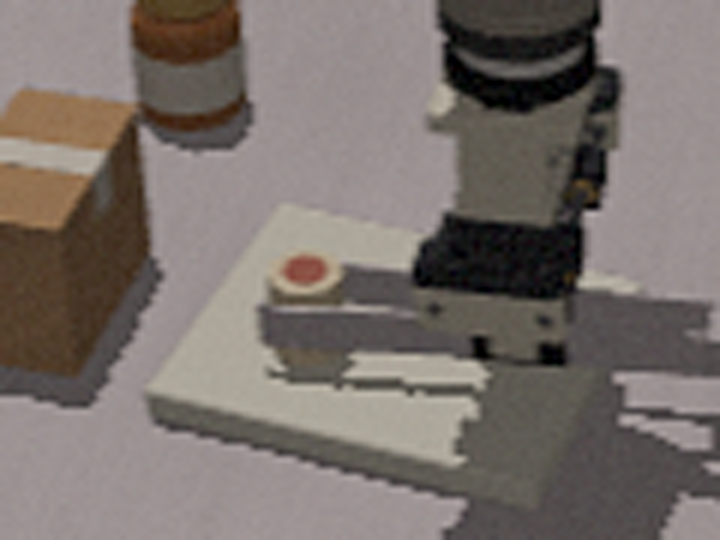

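The bone is seated between the closed jaws: the opening stopped at 35.5 mm, as expected for 40 mm. Lifting.

Emit:
arm_command([
  [0,0,-0.004,0],
  [0,0,-0.008,0],
  [0,0,-0.012,0],
  [0,0,-0.014,0],
  [0,0,-0.014,0],
  [0,0,-0.01,0],
  [0,0,-0.006,0],
  [0,0,-0.003,0],
  [0,0,0,0],
  [0,0,0,0],
])

```text
time_s: 9.85
eef_pos: [0.5145, -0.0064, 0.1435]
tool_rot: [[1.0, -0.002, -0.02], [-0.002, -1.0, 0.005], [-0.02, -0.005, -1.0]]
wrist_force: [-0.1, 0.4, -1.7]
grip_width: 0.0352
```

```bash
python3 m.py; python3 v.py 11 .6 -.005; python3 plan.py .3683 .2328 .1466 .5636 18
```

```text
tcp [ 0.5145 -0.0064  0.1435] toolyaw -0.0017 tilt [-0.0203  0.005  -0.9998] mouth [ 0.6284 -0.0061  0.1251] tip underside z 0.1111 hdg -0.0017 to bone [ 0.0036  0.0011 -0.0801] w 0.0352 F [-0.1  0.4 -1.7] t 9.85
scene 220 185
side 198 143
from [ 0.5144 -0.0064  0.1431] yaw -0.0016 d [-0.1461  0.2392  0.0035] dyaw 0.5652 n 18 w 0.03554026271464051 t 9.95
[[np.float64(-0.0081), np.float64(-0.0133), np.float64(-0.0002), np.float64(-0.0314)], [np.float64(-0.0077), np.float64(-0.0135), np.float64(-0.0002), np.float64(-0.0314)], [np.float64(-0.0073), np.float64(-0.0138), np.float64(-0.0002), np.float64(-0.0314)], [np.float64(-0.0069), np.float64(-0.014), np.float64(-0.0002), np.float64(-0.0314)], [np.float64(-0.0064), np.float64(-0.0142), np.float64(-0.0002), np.float64(-0.0314)], [np.float64(-0.006), np.float64(-0.0144), np.float64(-0.0002), np.float64(-0.0314)], [np.float64(-0.0055), np.float64(-0.0146), np.float64(-0.0002), np.float64(-0.0314)], [np.float64(-0.005), np.float64(-0.0147), np.float64(-0.0002), np.float64(-0.0314)], [np.float64(-0.0046), np.float64(-0.0149), np.float64(-0.0002), np.float64(-0.0314)], [np.float64(-0.0041), np.float64(-0.015), np.float64(-0.0002), np.float64(-0.0314)], [np.float64(-0.0036), np.float64(-0.0151), np.float64(-0.0002), np.float64(-0.0314)], [np.float64(-0.0032), np.float64(-0.0152), np.float64(-0.0002), np.float64(-0.0314)], [np.float64(-0.0027), np.float64(-0.0153), np.float64(-0.0002), np.float64(-0.0314)], [np.float64(-0.0022), np.float64(-0.0154), np.float64(-0.0002), np.float64(-0.0314)], [np.float64(-0.0017), np.float64(-0.0155), np.float64(-0.0002), np.float64(-0.0314)], [np.float64(-0.0012), np.float64(-0.0155), np.float64(-0.0002), np.float64(-0.0314)], [np.float64(-0.0007), np.float64(-0.0156), np.float64(-0.0002), np.float64(-0.0314)], [np.float64(-0.0003), np.float64(-0.0156), np.float64(-0.0002), np.float64(-0.0314)]]
```

View pics/scene11.png

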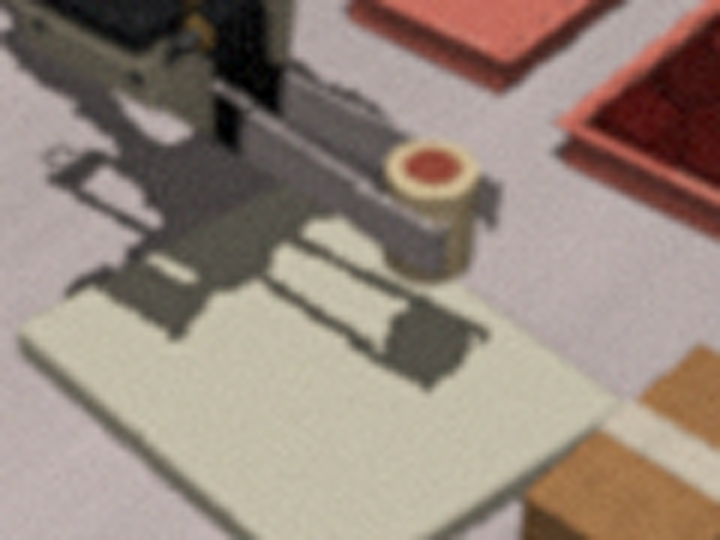

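View pics/side11.png

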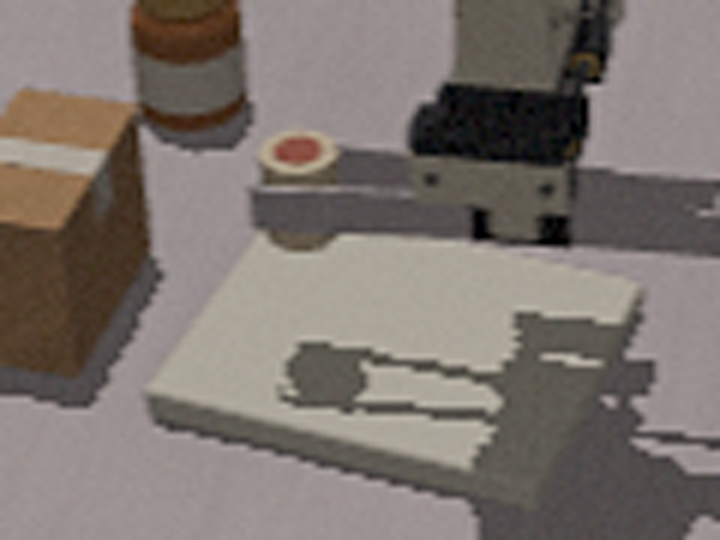

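Emit:
arm_command([
  [-0.004,-0.006,-0.001,-0.015],
  [-0.008,-0.013,-0.001,-0.03],
  [-0.007,-0.014,-0.001,-0.031],
  [-0.007,-0.014,-0.001,-0.031],
  [-0.006,-0.014,-0.001,-0.031],
  [-0.006,-0.014,-0.001,-0.031],
  [-0.006,-0.015,-0.001,-0.031],
  [-0.005,-0.015,-0.001,-0.031],
  [-0.005,-0.015,-0.001,-0.031],
  [-0.004,-0.015,-0.001,-0.031],
  [-0.004,-0.015,-0.001,-0.031],
  [-0.003,-0.015,-0.001,-0.031],
  [-0.003,-0.015,-0.001,-0.031],
  [-0.002,-0.015,-0.001,-0.031],
  [-0.001,-0.012,0,-0.025],
  [0,-0.008,0,-0.015],
  [0,-0.004,0,-0.005],
  [0,0,0,0],
  [0,0,0,0],
])

```text
time_s: 11.53
eef_pos: [0.3639, 0.2165, 0.1597]
tool_rot: [[0.864, 0.503, -0.037], [0.503, -0.864, 0.007], [-0.028, -0.025, -0.999]]
wrist_force: [0.3, -0.2, -3.0]
grip_width: 0.0353
```

```bash
python3 m.py; python3 v.py 12 .4675 .2955
python3 - <<'E'
from h import *
s=load("scene12");d=load("side12");out=[]
for n,c in(("scene",s),("side",d)):
    cv2.imwrite(f"pics/{n}12f.png",c["img"][:,:,::-1])
E
```

```text
tcp [0.3639 0.2165 0.1597] toolyaw 0.5276 tilt [-0.0367  0.007  -0.9993] mouth [0.4618 0.2744 0.1404] tip underside z 0.1262 hdg 0.528 to bone [ 0.1702 -0.2794 -0.0954] w 0.0353 F [ 0.3 -0.2 -3. ] t 11.5333
scene 245 121
side 222 220
```

View pics/scene12f.png

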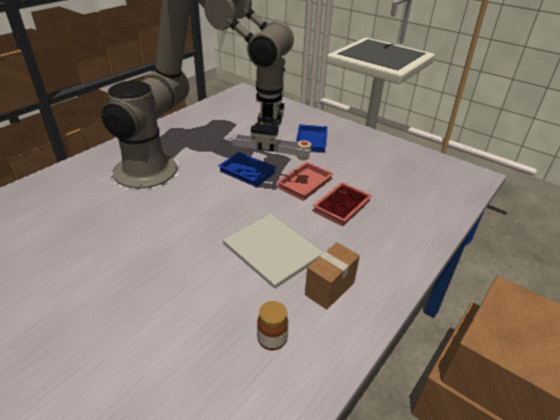

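View pics/side12f.png

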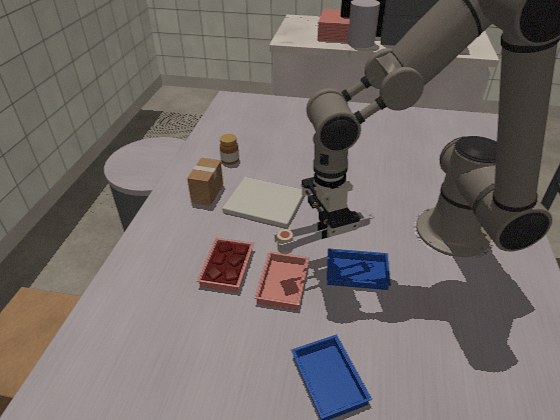

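```bash
cat > b.py <<'E'
import sys
from h import *
s=load("scene"+sys.argv[1]);d=load("side"+sys.argv[1])
out=[];M0=[]
for n,c,(x,y) in(("scene",s,eval(sys.argv[2])),("side",d,eval(sys.argv[3]))):
    a,b=x-12,y-9;i=c["img"][b:b+18,a:a+24].astype(int)
    m=(i[...,0]-i[...,1]>45).astype(np.uint8)
    k,l,st,ce=cv2.connectedComponentsWithStats(m);j=1+np.argmin([np.hypot(q[0]-12,q[1]-9) for q in ce[1:]])
    out.append(ce[j]+[a,b]);print(n,st[j],out[-1])
A=np.zeros((3,3));B=np.zeros(3)
for c,uv in((s,out[0]),(d,out[1])):
    r=ray(c,uv,0)[0]-c["xyz"];r/=np.linalg.norm(r);M=np.eye(3)-np.outer(r,r);A+=M;B+=M@c["xyz"]
print("bone top",np.linalg.solve(A,B))
E
python3 b.py 12 "(305,145)" "(285,235)"
```

```text
scene [ 8  5  7  4 20] [303.95 142.9 ]
side [ 7  5  9  7 45] [284.44444444 233.91111111]
bone top [0.46541678 0.27684965 0.16261935]
```

Emit:
arm_command([
  [0.003,-0.003,0.003,0],
  [0.004,-0.005,0.004,0],
  [0.003,-0.004,0.003,0],
  [0.001,-0.001,0.001,0],
  [0,0,0,0],
  [0,0,0,0],
  [0,0,0,0],
])

```text
time_s: 12.22
eef_pos: [0.3686, 0.2334, 0.1466]
tool_rot: [[0.866, 0.498, -0.038], [0.499, -0.867, 0.007], [-0.029, -0.024, -0.999]]
wrist_force: [0.1, -0.2, -2.5]
grip_width: 0.035
```

```bash
python3 m.py; python3 v.py 13 .4675 .2955; python3 b.py 13 "(308,141)" "(282,241)"
```

```text
tcp [0.3686 0.2334 0.1466] toolyaw 0.5223 tilt [-0.0375  0.0065 -0.9993] mouth [0.4668 0.2908 0.1272] tip underside z 0.113 hdg 0.5227 to bone [ 0.1652 -0.2958 -0.0822] w 0.035 F [ 0.1 -0.2 -2.5] t 12.2167
scene 245 121
side 222 220
scene [ 9 12  7  4 22] [308.13636364 145.36363636]
side [ 7  7  9  7 47] [281.40425532 242.08510638]
bone top [0.47044276 0.29307526 0.14896426]
```

View pics/side13.png

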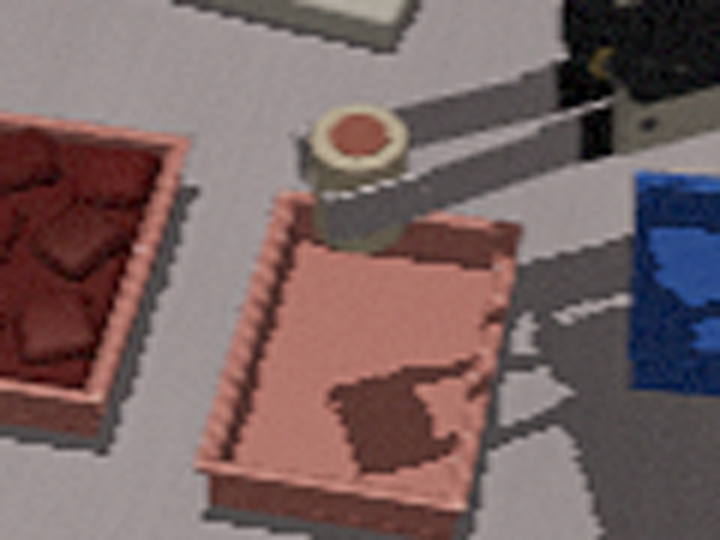

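View pics/scene13.png

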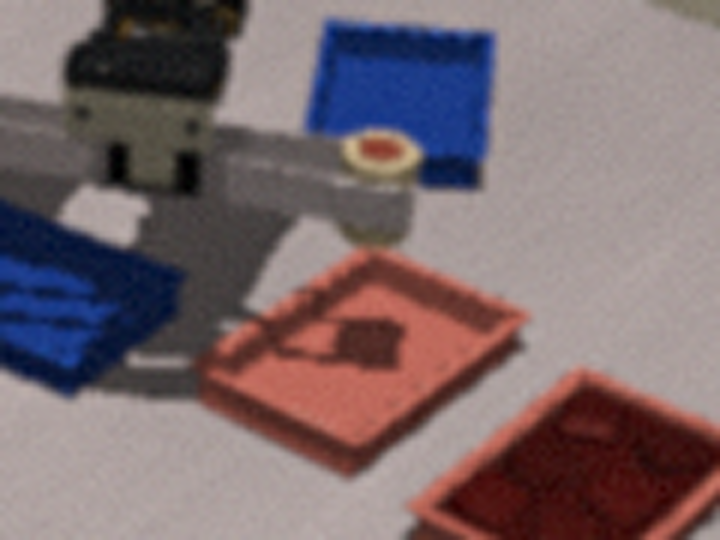

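Emit:
arm_command([
  [0,-0.002,-0.001,0],
  [0,0,0,0],
  [0,0,0,0],
  [0,0,0,0],
  [0,0,0,0],
  [0,0,0,0],
  [0,0,0,0],
  [0,0,0,0],
  [0,0,0,0],
  [0,0,0,0],
  [0,0,0,0],
  [0,0,0,0],
])

```text
time_s: 13.32
eef_pos: [0.3677, 0.2349, 0.1485]
tool_rot: [[0.867, 0.498, -0.036], [0.498, -0.867, 0.007], [-0.028, -0.024, -0.999]]
wrist_force: [0.5, 0.1, -2.8]
grip_width: 0.0355
```

```bash
python3 m.py; python3 v.py 14 .4675 .2955; python3 b.py 14 "(308,145)" "(281,242)"
python3 - <<'E'
from bench import monitor
from h import *
s=monitor.sense();print(s["joint_velocities"].round(4))
for n,(a,b,cc,e),o in(("scene",(270,155,340,202),"scene0"),("side",(250,245,314,315),"side0")):
  for k in(o,n+"14"):
    c=load(k);i=c["img"].astype(int)[b:e,a:cc];m=((i[...,0]-i[...,1])>40).astype(np.uint8)
    v,u=np.nonzero(m);print(k,u.min()+a,u.max()+a,v.min()+b,v.max()+b)
  A=load(o)["img"].astype(int);B=load(n+"14")["img"].astype(int);
  for nm,bx in dict(carton=(300,240,362,308),jar=(250,298,295,352),full=(312,182,375,225)).items() if n=="scene" else dict(carton=(185,155,226,208),jar=(215,132,243,168),full=(198,235,254,294)).items():
    x0,y0,x1,y1=bx;print(nm,np.abs(A-B)[y0:y1,x0:x1].mean().round(2))
E
```

```text
tcp [0.3677 0.2349 0.1485] toolyaw 0.5216 tilt [-0.0362  0.007  -0.9993] mouth [0.466  0.2923 0.1292] tip underside z 0.115 hdg 0.522 to bone [ 0.166  -0.2973 -0.0842] w 0.0355 F [ 0.5  0.1 -2.8] t 13.3167
scene 245 121
side 222 220
scene [ 9  7  7  4 23] [308.08695652 144.43478261]
side [ 9  6  8  7 46] [281.5 242. ]
bone top [0.46949848 0.29458071 0.15109783]
[-0.0014  0.0013  0.0003  0.0007  0.0016  0.001 ]
scene0 277 339 161 201
scene14 279 339 161 201
carton 2.59
jar 2.56
full 2.85
side0 250 308 245 308
side14 250 307 245 308
carton 5.57
jar 5.66
full 5.71
```

```bash
python3 -c "
from bench import workorder,monitor
print(workorder.sign_off());print(monitor.sense()['time_s'])"
```

```text
the job is handed in; nothing more can be done
None
the job is handed in; nothing more can be done
```

The job is handed in at about 13.4 s of the 48 s. The tongs are in the gripper and the bone is in the tongs, held still over the middle of the empty pink tray. I took the tongs by their hand grips at a 50 mm opening, slid the open jaws around the bone, closed them at 40 N and carried it over.

**Bone position:** a two-camera measurement puts its top at (0.469, 0.295, 0.151). The tray centre measured about (0.468, 0.296), so the bone is within about 2 mm of it. Its underside is about 10 cm above the table.

**Holding:** over the last second the gripper opening stayed near 35.5 mm, joint speeds were near zero, and the bone did not slip.

**Other objects:** the carton, jar and both pink trays look unmoved in both cameras. The largest wrist force I read was about 3 N. In the pictures the gripper itself stayed well away from the bone.

**Disagreements:**
- The tool picked up a tilt of about 2° that the moves could not correct, so the tongs point slightly nose-down.
- The jaw position from the cameras and from the tool pose differed by 3–4 mm just before the grasp. This was within the clearance.

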